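# Zero a sample grinder's coaxial adjuster

### The job

Zero the sample grinder's twin adjuster. First turn the wide lower coarse ring so that the raised ridge on its top lines up with the raised index on the grinder's deck and let go of it; then turn the small upper fine knob gently clockwise until you feel its sprung stop pushing back, without dragging the coarse ring off the index, and let go. Leave the cup, the tamper and the tin where they stand.

Things in the scene. Friction and masses are not known exactly. Their poses are not given: they have to be found in the camera images.
- grinder: Low grey bench grinder, fixed, 240 (x) by 150 mm (y), flat deck 85 mm above the worktop. Origin: centre of its underside; x points from its front (adjuster) to its back (closed black hopper, radius 40 mm, 29 mm above the deck, 68 mm behind the origin). The adjuster's upright axis is at x = -55 mm, y = 0 in its frame. A spout sticks out of its left side (+y), to y = 101 mm.
- index (a point): Middle of the raised index on the grinder's deck: a bar 14 mm long, 3.4 mm wide, 3 mm high, straight in front of (-x of) the adjuster's axis and pointing at it, 31 to 45 mm from the axis. It is no obstacle (fingers may pass through it).
- ring_grip (a point): Centre of the coarse ring, half-way up, on the adjuster's axis, 95 mm above the worktop. The ring is a black ribbed disc, diameter 56 mm, 20 mm high, from the deck (85 mm) to its flat top (105 mm). Its own -x axis points along the ridge on its top (3 mm wide, 1 mm high, 17 to 28 mm from the axis). Turning it takes about 0.27 N m; it stays where it is left.
- coarse_ring (a joint): Turn of the coarse ring, rad, positive anticlockwise seen from above; 0 when the ridge points exactly at the index. It starts 0.5 to 1.2 rad clockwise of the index (-1.2 to -0.5); range -1.6 to 0.9. A torque over 0.27 N m on ring or knob moves it, so a fine knob forced against its stop drags it clockwise.
- knob_grip (a point): Centre of the fine knob, half-way up, on the same axis, 119 mm above the worktop: an aluminium ribbed cylinder, diameter 30 mm, 28 mm high, on top of the ring (105 to 133 mm). The ring carries it round. Turning it alone takes about 0.15 N m. Turned clockwise seen from above it meets a sprung stop 0.4 to 1.85 rad past its start; no mark shows where. Friction then keeps it where it is left.
- feeler (a joint): Travel (m) of the sprung stop pin in the coarse ring: 0 until the fine knob meets it, then 12 mm per rad of further knob turn, while the torque on the knob grows by about 0.11 N m per mm. A small steel pin (3 by 8 mm) on the ring's top face, 90 degrees clockwise of the ridge, shows it. End 3.6 mm; left beyond about 1.4 mm it springs back to that. Zeroed is 0.25 to 1.8 mm.
- cup_mid (a point): Centre of a white espresso cup (60 mm wide, 49 mm high) standing on the worktop at the left of the grinder. Bystander.
- tamper_mid (a point): Centre of a tamper (58 mm wide, 86 mm high, wooden knob) standing on the worktop at the right of the grinder. Bystander.
- tin_mid (a point): Centre of a dark round sample tin (65 mm wide, 68 mm high) standing on the worktop at the left of the grinder, behind the cup. Bystander.

How it is judged:
By the outcome, as a careful person would: the job done as asked, in the order asked, and still so for the second after the job is handed in, with the robot touching nothing.
It also fails if it takes over 72 s, if anything falls off the work surface, if the arm or the gripper's body presses on something with over 40 N, if the wrist force passes 120 N, or if a joint passes its speed limit or range.

### The arm

A 6-joint arm with a two-finger parallel gripper is mounted at the origin on a cart in front of the work surface, level with it; the furniture and walls round the work are solid. World frame = base frame: x ahead of the robot, y to its left, z up, the work surface at z = 0. Lengths are in m, angles in rad, forces in N, time in s.
With the tool pointing down it reaches from about 0.375 to 0.9 m from the base axis. Payload 3.1 kg.
Tool frame: the origin (TCP) lies where the fingers leave the gripper's body, on its centre line; the fingertips stand 73 mm ahead of it and the grasp point (between the pads) lies 54 mm ahead of it; z points along the fingers, y is the line along which they close (so a half turn about z gives the same grasp; the last joint's range is limited). The gripper opens to 85 mm and grips with 20 to 120 N. Pads are 22 mm wide; open, the fingers measure 114 mm over their backs; the gripper's body (76 mm by 85 mm) begins 54 mm behind the grasp point. The pads swing forward as they close: fully open they stand 13 mm farther back than shut.
Start: joints at [1.024, 0.527, 1.433, -0, 1.181, -0.178], TCP at [0.225, 0.583, 0.304] pointing down, gripper open.
Joint ranges: [-3.08, 3.08], [-0.75, 2.2], [0.22, 2.44], [-1.43, 4.57], [0, 2.65], [-2.85, 2.85]. Speed limits (rad/s): [2.79, 2.79, 3.14, 3.14, 3.14, 3.14].

### API

Orientations are given as a unit quaternion [x, y, z, w].
In Python, from station import manip gives the robot as it stands.
- The arm moves only by the shell command python3 -m crank 'ROWS' [FORCE]. ROWS is JSON, a list of rows, each an object with "dp": the shift along the tool's x, y, z normalised to -1 to 1, where 1 is 50 cm, a list of three; "delta_rot": the turn, a rotation vector about the tool's x, y, z normalised to -1 to 1, where 1 is 2 pi rad, a list of three; "fingers": the opening, from -1 (shut) to 1 (fully open). A call has 1 to 12 rows; each row shifts and turns the commanded pose from where the row before left it, along the tool's axes as they then stand; what a row does not reach is not made up. A row lasts 1/12 s, in which the tool goes at most 41.7 mm and 7.16 degrees, less where a joint would pass 70% of its speed; a pose out of reach is approached as far as the arm can. A call with a number of a shift or a turn outside -1 to 1 is refused whole. A call with a gripper value outside its range is refused whole. The fingers move at their own pace and stop on an object; FORCE is the grip in N (left out, the last holds). Time passes only in rows, so rows that do not move let the fingers close. It gives the time, the measured TCP pose, the force, the opening and the grip force at its end, in the units of the state.
- manip.sense(): the state, without advancing time (a new reading comes with each control period).
- manip.snapshot(name): name is "scene" or "top" or "wrist"; returns (picture, depth): 384x512x3 uint8, red, green, blue; 384x512 float32, m along the optical axis (not along the pixel's ray), 0 where there is no reading.
- manip.camera_model(name): a dict with "fx", "fy", "cx", "cy" (pixels), "origin" and "attitude" of the camera in the world. Camera axes: x right, y up, looking along -z (the intrinsics and any distortion apply to the point x, -y, -z); pixel columns grow to the right and rows downward; lengths in m; the calibration is good to about 2 mm. A picture is of the moment at which its call begins: read the wrist's pose just before it. camera_model takes no time and is no camera call; for the wrist camera it gives the pose at the moment of the call.
- manip.sign_off(): hands the job in; it is judged then, once.
The state is a dict: "t": time; "q": joint angles; "qd": joint speeds; "tau": joint torques, N m; "tcp_pos": TCP position; "tool_rot": TCP orientation; "force": force on the tool from outside, world axes, zero at the start; "ft_torque": the same for the moment, N m; "finger_gap": opening from 0.0 (shut) to 1.0 (fully open); "gripper_force": force on a finger pad.
Only numpy, scipy, OpenCV 4.12 (cv2) and the standard library are available. Lean on these libraries where they do the work, as an engineer would, in place of code of your own. Each camera call takes 0.05 s, during which the arm holds its last target. There are 200 camera calls.

## Working session

There is one attempt and no reset: what is moved stays moved. The work goes in short steps, Python scripts to look and compute and a shell command to move; the robot and the scene stay as the last step left them, time stands still between calls to the robot, and variables do not carry over. Pictures are saved under pics/ and viewed, at most 10 in all, crops included, and the job is handed in when it is done.

```bash
mkdir -p pics; ls
python3 - <<'E'
from station import manip
import cv2,numpy as np
for n in("scene","top"):
    p,d=manip.snapshot(n); cv2.imwrite(f"pics/{n}0.png",p[:,:,::-1]); np.savez(f"pics/{n}0.npz",p=p,d=d)
    print(n,manip.camera_model(n))
s=manip.sense();print(s)
E
```

```text
pics
scene {'fx': 349.4581199995081, 'fy': 349.4581199995081, 'cx': 252.9052035814461, 'cy': 190.95940442683582, 'origin': array([ 0.09427037, -0.54888133,  0.59577266]), 'attitude': array([ 0.44141902, -0.14382059, -0.29448174,  0.83531155])}
top {'fx': 379.5015670308657, 'fy': 379.5015670308657, 'cx': 260.4659799609593, 'cy': 190.74700719684017, 'origin': array([0.36411854, 0.01601515, 0.93115302]), 'attitude': array([ 0.06537553, -0.06744044, -0.70358976,  0.70437155])}
{'t': 0.1, 'q': array([ 1.02450715e+00,  5.28391056e-01,  1.43373900e+00,  2.51880931e-05,
        1.18143435e+00, -1.78467161e-01]), 'qd': array([ 0.00025846, -0.00148841, -0.00276842,  0.00195017,  0.0003409 ,
        0.0016883 ]), 'tau': array([ 7.01906247e-04, -4.43301415e+01, -1.78587055e+01, -1.69516420e-04,
        3.91628229e-03,  3.22662140e-05]), 'tcp_pos': array([0.22442838, 0.5827877 , 0.30303156]), 'tool_rot': array([ 1.82880636e-01,  9.83134630e-01, -9.17722733e-04, -3.60382995e-04]), 'force': array([ 0.01922772, -0.45501497,  0.0804591 ]), 'ft_torque': array([-0.0124634 , -0.03253861, -0.07969596]), 'gripper_force': 0.0, 'finger_gap': 0.9999143941618961}
```

View pics/top0.png

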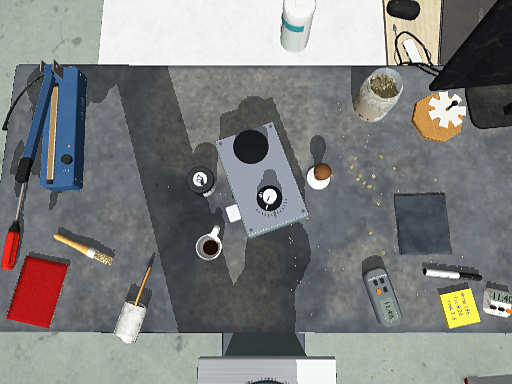

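View pics/scene0.png

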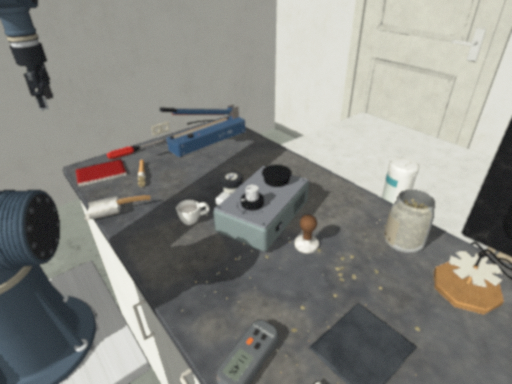

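The top view shows the grinder turned slightly, with the adjuster at about (268,198), the hopper at (250,147), the cup at (209,246), the tin at (201,181) and the tamper at (319,175). In the scene view the adjuster is at (252,198).

```bash
cat > h.py <<'E'
import numpy as np,cv2
from scipy.spatial.transform import Rotation as R
def ray(cm,u,v,z):
    d=R.from_quat(cm["attitude"]).apply([(u-cm["cx"])/cm["fx"],-(v-cm["cy"])/cm["fy"],-1.])
    o=np.array(cm["origin"]); return o+d*(z-o[2])/d[2]
def proj(cm,P):
    c=R.from_quat(cm["attitude"]).inv().apply(np.array(P)-cm["origin"])
    return cm["cx"]+cm["fx"]*c[0]/-c[2], cm["cy"]-cm["fy"]*c[1]/-c[2]
def tool(s): return R.from_quat(s["tool_rot"])
E
python3 - <<'E'
from h import *
from station import manip
cm=manip.camera_model("top"); z=np.load("pics/top0.npz"); p,d=z["p"],z["d"]
h,w=d.shape; vv,uu=np.mgrid[:h,:w]
c=np.stack([(uu-cm["cx"])/cm["fx"]*d,-(vv-cm["cy"])/cm["fy"]*d,-d],-1)
W=R.from_quat(cm["attitude"]).apply(c.reshape(-1,3)).reshape(h,w,3)+cm["origin"]
roi=np.zeros((h,w),bool); roi[110:250,205:315]=1
def blob(lo,hi,x0,x1,y0,y1):
    m=np.zeros((h,w),bool); m[y0:y1,x0:x1]=1
    m&=(W[...,2]>lo)&(W[...,2]<hi)
    return m
m=blob(.075,.095,205,315,110,250); q=W[m][:,:2].astype(np.float32)
n,l,st,_=cv2.connectedComponentsWithStats(m.astype(np.uint8)); k=1+st[1:,4].argmax(); q=W[l==k][:,:2].astype(np.float32)
print("deck",cv2.minAreaRect(q),np.median(W[l==k][:,2]))
for nm,a in dict(hop=(.107,.125,230,275,125,168),knob=(.12,.15,250,290,180,215),ring=(.098,.112,250,290,180,215),cup=(.02,.07,190,235,225,265),tin=(.05,.085,185,216,165,196),tamp=(.03,.11,300,335,155,195)).items():
    m=blob(*a); P=W[m]; print(nm,m.sum(),P.min(0).round(3),P.max(0).round(3),((P.min(0)+P.max(0))/2).round(4))
cv2.imwrite("pics/c1.png",cv2.resize(p[105:265,180:340,::-1],(600,600),interpolation=cv2.INTER_CUBIC))
E
```

```text
deck ((0.5545319318771362, 0.02510756254196167), (0.23941747844219208, 0.1747571974992752), 19.723451614379883) 0.08446316838498147
hop 947 [ 0.584 -0.003  0.107] [0.663 0.076 0.118] [0.6234 0.0362 0.1126]
knob 162 [ 0.493 -0.02   0.122] [0.523 0.008 0.137] [ 0.5075 -0.0057  0.1296]
ring 328 [ 0.479 -0.032  0.098] [0.535 0.021 0.111] [ 0.5072 -0.0053  0.1047]
cup 326 [0.373 0.104 0.02 ] [0.452 0.162 0.052] [0.4125 0.1333 0.0362]
tin 602 [0.525 0.123 0.053] [0.589 0.185 0.071] [0.557  0.1542 0.062 ]
tamp 253 [ 0.518 -0.147  0.051] [ 0.594 -0.076  0.09 ] [ 0.5559 -0.1116  0.0701]
```

View pics/c1.png

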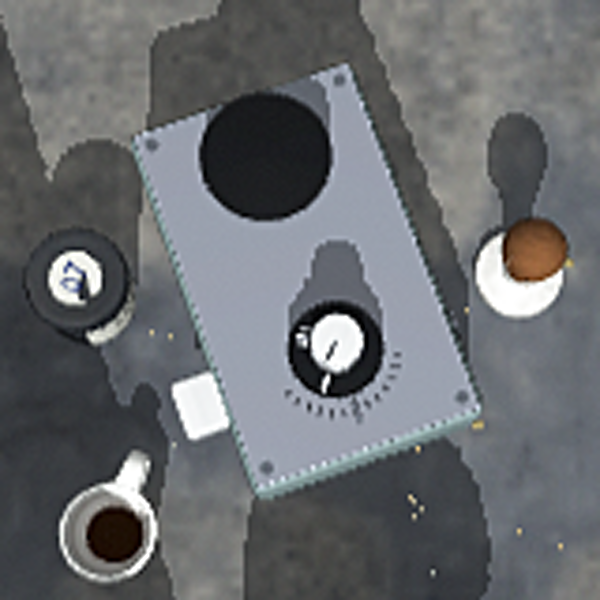

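The crop shows the axis at about (336,348), the ridge at (326,383) toward the lower left, the pin at (303,337), and the index at about (358,410). So the axis is near (0.507, -0.0055), the grinder's yaw is about 0.344, and the ridge is about 0.62 rad clockwise of the index. I'll move above it now.

```bash
python3 -m crank '[{"dp":[-0.0594,-0.0559,0],"delta_rot":[0,0,0],"fingers":1},{"dp":[-0.0594,-0.0559,0],"delta_rot":[0,0,0],"fingers":1},{"dp":[-0.0594,-0.0559,0],"delta_rot":[0,0,0],"fingers":1},{"dp":[-0.0594,-0.0559,0],"delta_rot":[0,0,0],"fingers":1},{"dp":[-0.0594,-0.0559,0],"delta_rot":[0,0,0],"fingers":1},{"dp":[-0.0594,-0.0559,0],"delta_rot":[0,0,0],"fingers":1},{"dp":[-0.0594,-0.0559,0],"delta_rot":[0,0,0],"fingers":1},{"dp":[-0.0594,-0.0559,0],"delta_rot":[0,0,0],"fingers":1},{"dp":[-0.0594,-0.0559,0],"delta_rot":[0,0,0],"fingers":1},{"dp":[-0.0594,-0.0559,0],"delta_rot":[0,0,0],"fingers":1},{"dp":[-0.0594,-0.0559,0],"delta_rot":[0,0,0],"fingers":1},{"dp":[-0.0594,-0.0559,0],"delta_rot":[0,0,0],"fingers":1}]' 60
python3 -m crank '[{"dp":[-0.0594,-0.0559,0],"delta_rot":[0,0,0],"fingers":1},{"dp":[-0.0594,-0.0559,0],"delta_rot":[0,0,0],"fingers":1},{"dp":[-0.0594,-0.0559,0],"delta_rot":[0,0,0],"fingers":1},{"dp":[-0.0594,-0.0559,0],"delta_rot":[0,0,0],"fingers":1},{"dp":[0,0,0],"delta_rot":[0,0,0],"fingers":1},{"dp":[0,0,0],"delta_rot":[0,0,0],"fingers":1},{"dp":[0,0,0],"delta_rot":[0,0,0],"fingers":1}]'
python3 - <<'E'
from h import *
from station import manip
cm=manip.camera_model("wrist");p,d=manip.snapshot("wrist")
np.savez("pics/w1.npz",p=p,d=d,**cm)
cv2.imwrite("pics/w1.png",p[:,:,::-1]);s=manip.sense();print(cm,s["q"],s["tool_rot"],s["ft_torque"])
print(proj(cm,[.5073,-.0055,.105]))
E
```

```text
t: 1.1
tcp_pos: [0.4369, 0.1401, 0.3038]
tool_rot: [0.183, 0.983, -0.0, -0.0]
force: [0.9, 0.4, 0.7]
finger_gap: 1.0
gripper_force: 0.0
t: 1.68
tcp_pos: [0.5066, -0.0049, 0.3033]
tool_rot: [0.183, 0.983, 0.0, -0.001]
force: [-0.1, 0.9, 0.1]
finger_gap: 1.005
gripper_force: 0.0
{'fx': 275.03104371665677, 'fy': 275.03104371665677, 'cx': 254.54692740672263, 'cy': 190.55932592979238, 'origin': array([0.43290117, 0.02452623, 0.3741115 ]), 'attitude': array([-0.12718736, -0.08648675,  0.55871038,  0.81497615])} [-2.29387492e-01  3.69897500e-01  1.72537706e+00  3.93257474e-04
  1.04852997e+00 -1.43297841e+00] [ 1.82669409e-01  9.83173756e-01  2.20746845e-04 -1.09698699e-03] [-0.03988515 -0.01640778 -0.01805294]
(np.float64(253.70753161202842), np.float64(185.29725156545936))
```

View pics/w1.png

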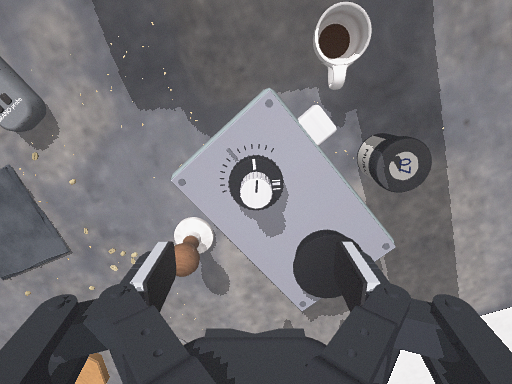

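The wrist view shows the adjuster clear at (256,185). The white ridge is at (253,163), the raised index at (232,155), and the pin at about (278,184). I'll measure by ray casting.

Run:
```python
from h import *
z=np.load("pics/w1.npz");p=z["p"]; cm={k:z[k] for k in z.files}
A=.0; 
# rectify: deck plane & ring-top plane ortho views, in polar about axis
def ortho(h,c,half=.05,n=300):
    g=np.linspace(half,-half,n); X,Y=np.meshgrid(g,g,indexing='ij') # rows: +x up, cols: +y left
    P=np.stack([X+c[0],Y+c[1],np.full_like(X,h)],-1).reshape(-1,3)
    q=R.from_quat(cm["attitude"]).inv().apply(P-cm["origin"])
    u=cm["cx"]+cm["fx"]*q[:,0]/-q[:,2]; v=cm["cy"]-cm["fy"]*q[:,1]/-q[:,2]
    return cv2.remap(p,u.reshape(n,n).astype(np.float32),v.reshape(n,n).astype(np.float32),cv2.INTER_CUBIC)
c=[.5073,-.0055]
o=np.hstack([ortho(.106,c),ortho(.088,c)])
cv2.imwrite("pics/o1.png",cv2.resize(o[:,:,::-1],(800,400)))
```

```text
(no output)
```

View pics/o1.png

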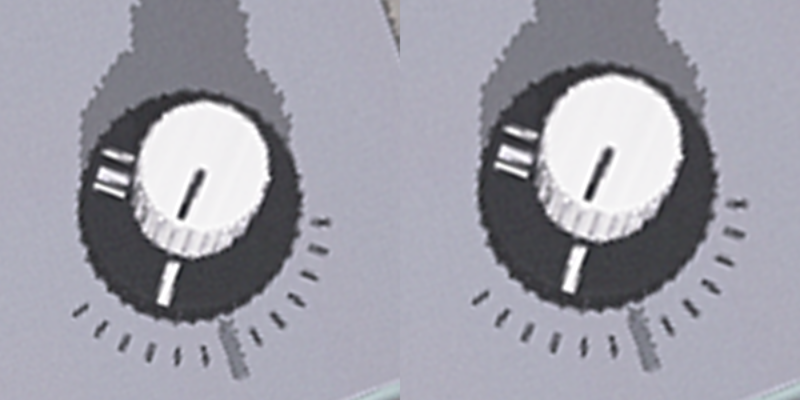

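The ridge lies about 16° one way and the index about 19° the other, so the coarse turn is about 0.62 rad. The refined axis is roughly (0.508, -0.0045). I'll check the fingertip reach from wrist depth while descending partway.

Run:
```python
from h import *
from station import manip
z=np.load("pics/w1.npz");d=z["d"]; cm={k:z[k] for k in z.files}
s=manip.sense(); T=tool(s)
v,u=np.mgrid[225:300,120:400]; dd=d[225:300,120:400]
c=np.stack([(u-cm["cx"])/cm["fx"]*dd,-(v-cm["cy"])/cm["fy"]*dd,-dd],-1).reshape(-1,3)
P=T.inv().apply(R.from_quat(cm["attitude"]).apply(c)+cm["origin"]-s["tcp_pos"])
m=(dd.ravel()>.02)&(P[:,2]<.1)
P=P[m]; 
for sg in(-1,1):
    Q=P[sg*P[:,1]>0.02]; print(len(Q),np.percentile(Q,[0.5,50,99.5],axis=0).round(4))
print(T.inv().apply(np.array([.508,-.0045,.161])-s["tcp_pos"])/.5)
```

```text
2399 [[-0.0097 -0.056   0.0106]
 [ 0.0084 -0.0433  0.0341]
 [ 0.0142 -0.0412  0.0581]]
2546 [[-0.0102  0.0415  0.0104]
 [ 0.0091  0.0441  0.0329]
 [ 0.0143  0.0564  0.0581]]
[-0.00404187  0.00056656  0.28483026]
```

```bash
python3 -m crank '[{"dp":[-0.004,0.0006,0.06],"delta_rot":[0,0,0],"fingers":1},{"dp":[0,0,0.06],"delta_rot":[0,0,0],"fingers":1},{"dp":[0,0,0.06],"delta_rot":[0,0,0],"fingers":1},{"dp":[0,0,0.06],"delta_rot":[0,0,0],"fingers":1},{"dp":[0,0,0.03],"delta_rot":[0,0,0],"fingers":1},{"dp":[0,0,0.0246],"delta_rot":[0,0,0],"fingers":1},{"dp":[0,0,0],"delta_rot":[0,0,0],"fingers":1},{"dp":[0,0,0],"delta_rot":[0,0,0],"fingers":1}]'
python3 -m crank '[{"dp":[0,0,0],"delta_rot":[0,0,0],"fingers":0.2},{"dp":[0,0,0],"delta_rot":[0,0,0],"fingers":0.2},{"dp":[0,0,0],"delta_rot":[0,0,0],"fingers":0.2},{"dp":[0,0,0],"delta_rot":[0,0,0],"fingers":0.2},{"dp":[0,0,0],"delta_rot":[0,0,0],"fingers":0.2},{"dp":[0,0,0],"delta_rot":[0,0,0],"fingers":0.2},{"dp":[0,0,0],"delta_rot":[0,0,0],"fingers":0.2},{"dp":[0,0,0],"delta_rot":[0,0,0],"fingers":0.2}]' 50
python3 -c "
from station import manip;s=manip.sense();print(s['force'],s['ft_torque'],s['q'])"
```

```text
t: 2.4
tcp_pos: [0.5085, -0.0039, 0.1563]
tool_rot: [0.182, 0.983, 0.0, -0.001]
force: [0.6, -0.4, -0.5]
finger_gap: 1.005
gripper_force: 0.0
t: 3.07
tcp_pos: [0.5098, -0.005, 0.1583]
tool_rot: [0.183, 0.983, 0.0, 0.001]
force: [-0.4, 3.0, 6.1]
finger_gap: 0.636
gripper_force: 51.7
[-0.4088757   2.95663934  6.08518241] [0.47385844 0.09330448 0.1106302 ] [-2.29688937e-01  6.07377440e-01  1.84394521e+00  1.23285856e-03
  6.87699889e-01 -1.43361050e+00]
```

```bash
python3 -m crank '[{"dp":[0,0,-0.003],"delta_rot":[0,0,0],"fingers":0.2},{"dp":[0,0,0],"delta_rot":[0,0,-0.0123],"fingers":0.2},{"dp":[0,0,0],"delta_rot":[0,0,-0.0123],"fingers":0.2},{"dp":[0,0,0],"delta_rot":[0,0,-0.0123],"fingers":0.2},{"dp":[0,0,0],"delta_rot":[0,0,-0.0123],"fingers":0.2},{"dp":[0,0,0],"delta_rot":[0,0,-0.0123],"fingers":0.2},{"dp":[0,0,0],"delta_rot":[0,0,-0.0123],"fingers":0.2},{"dp":[0,0,0],"delta_rot":[0,0,-0.0123],"fingers":0.2},{"dp":[0,0,0],"delta_rot":[0,0,-0.0123],"fingers":0.2},{"dp":[0,0,0],"delta_rot":[0,0,0],"fingers":0.2},{"dp":[0,0,0],"delta_rot":[0,0,0],"fingers":0.2},{"dp":[0,0,0],"delta_rot":[0,0,0],"fingers":0.2}]' 50
cat > look.py <<'E'
import sys
from h import *
from station import manip
n=sys.argv[1]
s=manip.sense();print(s['force'],s['ft_torque'],s['q'][5]); x=tool(s).as_matrix()[:,1]; print("yang",np.arctan2(x[1],x[0]))
cm=manip.camera_model("wrist");p,d=manip.snapshot("wrist")
np.savez(f"pics/{n}.npz",p=p,d=d,**cm); cv2.imwrite(f"pics/{n}.png",p[:,:,::-1])
E
python3 look.py w2
```

```text
t: 4.07
tcp_pos: [0.5099, -0.0042, 0.1584]
tool_rot: [-0.125, 0.992, 0.001, 0.001]
force: [3.3, 6.6, -3.7]
finger_gap: 0.632
gripper_force: 57.5
[ 3.28228883  6.61014737 -3.72152725] [ 1.14922334 -0.45028664  0.27202671] -2.0522718921443674
yang 1.820929174281179
```

View pics/w2.png

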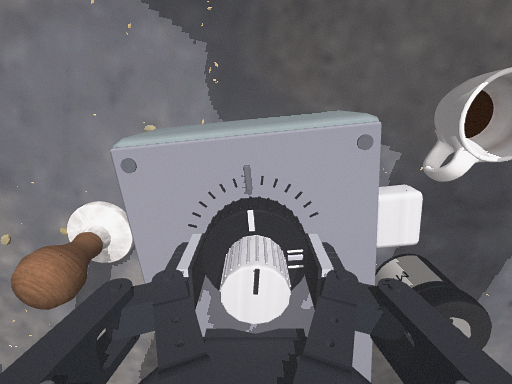

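The ridge at (251,221) now lies nearly in line with the index at (247,180), and the fingers hold the ring. I'll measure the residual.

```bash
cat > align.py <<'E'
import sys
from h import *
z=np.load(f"pics/{sys.argv[1]}.npz");p=z["p"]; cm={k:z[k] for k in z.files}
g=cv2.cvtColor(p,cv2.COLOR_RGB2GRAY).astype(float)
b=[int(a) for a in sys.argv[2:10]]
def pts(box,f,h):
    u0,u1,v0,v1=box; m=f(g[v0:v1,u0:u1]); n,l,st,_=cv2.connectedComponentsWithStats(m.astype(np.uint8)); k=1+st[1:,4].argmax()
    v,u=np.nonzero(l==k); P=np.array([ray(cm,a+u0,c+v0,h)[:2] for a,c in zip(u,v)])
    c=P.mean(0); w,V=np.linalg.eigh(np.cov((P-c).T)); d=V[:,1]; d=d*np.sign(-d[0]); r=(P-c)@d
    print(len(u),"centre",c.round(4),"pix",u.mean()+u0,v.mean()+v0,"ang",np.degrees(np.arctan2(d[1],d[0])).round(2),"len",np.ptp(r).round(4)); return c,d
a,da=pts(b[:4],lambda x:x>150,.106)
i,di=pts(b[4:],lambda x:(x<140),.088)
# axis: from index bar centre 38 mm back along the grinder's x (yaw .344)
for yaw in(.335,.344,.353):
    e=np.array([np.cos(yaw),np.sin(yaw)]); ax=i+.038*e; r=a-ax
    print(yaw,"axis",ax.round(4),"ridge r",np.linalg.norm(r).round(4),"coarse",(np.arctan2(r[1],r[0])-yaw-np.pi+np.pi)%(2*np.pi)-np.pi)
E
python3 align.py w2 240 262 206 236 236 257 160 200
```

```text
120 centre [ 0.4867 -0.0108] pix 250.65 220.09166666666667 ang -160.48 len 0.0108
228 centre [ 0.4722 -0.0165] pix 247.2280701754386 179.4078947368421 ang -161.66 len 0.0162
0.335 axis [ 0.5081 -0.0041] ridge r 0.0224 coarse -0.029440061413602336
0.344 axis [ 0.5079 -0.0037] ridge r 0.0224 coarse -0.0231907619205014
0.353 axis [ 0.5078 -0.0034] ridge r 0.0224 coarse -0.016933854014294702
```

```bash
python3 -m crank '[{"dp":[0,0,0],"delta_rot":[0,0,0],"fingers":1},{"dp":[0,0,0],"delta_rot":[0,0,0],"fingers":1},{"dp":[0,0,0],"delta_rot":[0,0,0],"fingers":1},{"dp":[0,0,0],"delta_rot":[0,0,0],"fingers":1},{"dp":[0,0,-0.05],"delta_rot":[0,0,0],"fingers":1},{"dp":[0,0,-0.05],"delta_rot":[0,0,0],"fingers":1},{"dp":[0,0,-0.02],"delta_rot":[0,0,0],"fingers":1},{"dp":[0,0,0],"delta_rot":[0,0,0],"fingers":1},{"dp":[0,0,0],"delta_rot":[0,0,0],"fingers":1}]' 50
python3 look.py w3; python3 -c "
from h import *
p=cv2.imread('pics/w3.png'); cv2.imwrite('pics/w3c.png',cv2.resize(p[120:270,170:340],None,fx=3.5,fy=3.5,interpolation=cv2.INTER_CUBIC))"
```

```text
t: 4.87
tcp_pos: [0.5093, -0.0056, 0.2184]
tool_rot: [-0.125, 0.992, -0.0, 0.001]
force: [-0.8, 0.6, -1.0]
finger_gap: 1.001
gripper_force: 0.0
[-0.76993339  0.61089206 -0.95280871] [ 0.02763517 -0.03863775 -0.03213244] -2.0515545912000666
yang 1.8210602450874762
```

View pics/w3c.png

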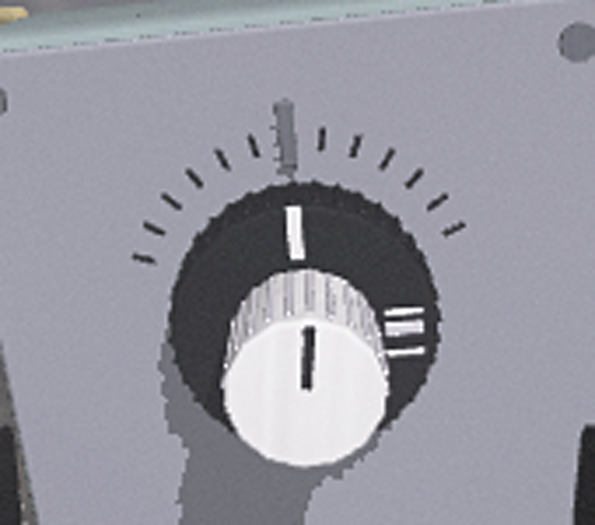

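The ridge, from (293,207) to (298,259) in the crop, continues the index, from (284,103) to (291,175). The pin at (405,327) sits between its two white guide marks.

```bash
python3 align.py w3 248 262 176 196 244 258 146 171
```

```text
60 centre [ 0.4867 -0.0108] pix 253.83333333333334 186.0 ang -160.49 len 0.0104
122 centre [ 0.4722 -0.0166] pix 251.172131147541 158.9672131147541 ang -161.78 len 0.0166
0.335 axis [ 0.5081 -0.0041] ridge r 0.0225 coarse -0.03168104324069265
0.344 axis [ 0.508  -0.0038] ridge r 0.0225 coarse -0.025465608571277443
0.353 axis [ 0.5079 -0.0035] ridge r 0.0225 coarse -0.019241863187691166
```

Run:
```python
import numpy as np
for n,r,c0,c1 in(("w2",range(164,198,4),238,258),("w3",range(148,172,3),243,261)):
    p=np.load(f"pics/{n}.npz")["p"]
    for v in r: print(v,p[v,c0:c1].mean(-1).astype(int))
p=np.load("pics/w2.npz")["p"]
for v in range(208,236,3): print(v,p[v,242:262].mean(-1).astype(int))
```

```text
164 [158 159 159 157 160 158 161 162 163 165 161 159 160 159 157 160 157 157
 160 154]
168 [158 158 157 162 165  83 105 118 120 120 120 110 134 160 159 160 159 156
 160 156]
172 [161 159 159 157 159 164  95 113 120 118 119 112 117 159 159 158 160 161
 159 158]
176 [159 160 162 106 103 112  80 105 120 119 116 116 109 162 161 155 158 160
 158 157]
180 [157 159 160 159 160 163 112  92 116 116 117 119 111 108 161 160 156 160
 160 158]
184 [163 157 162 158 158 161 163 112 104 117 116 115 115 106 162 161 156 157
 158 160]
188 [159 156 160 156 160 159 161 114  89 116 118 116 116 115 104 157 159 160
 157 158]
192 [158 159 157 159 161 159 113 106 111 110 111 110 110 107 156 159 159 161
 157 155]
196 [157 158 159 157 160 158 157 161 158 163 166 100 105 134 166 163 163 166
 166 168]
148 [165 164 165 165 165 164 170 149 127 149 164 163 164 164 163 165 162 163]
151 [162 162 163 165 166  90 108 125 121 116 124 165 166 163 163 163 162 162]
154 [162 161 162 162 165 167 119 121 123 120 122 164 163 162 162 165 161 163]
157 [162 163 162 166 162 166  96 118 123 119 115 167 164 163 162 161 163 171]
160 [
[... 434 characters left out ...]
 63  60  62  65
  64  61]
214 [ 54  50  56  59  48  77 247 231 229 230 238 146  53  53  53  52  53  50
  56  56]
217 [ 55  53  49  49  54  53 245 233 229 230 232 241  71  51  54  52  55  53
  53  57]
220 [ 53  56  54  55  50  38 252 234 230 229 231 245  81  45  59  54  54  56
  57  53]
223 [ 52  55  57  52  50  38 149 235 230 230 231 243 114  51  56  50  51  53
  53  57]
226 [ 54  56  53  55  56  48  81 240 232 229 230 235 156  56  50  55  52  52
  51  54]
229 [ 57  53  53  54  46  51  36 246 232 231 232 234 212  62  50  52  53  56
  55  56]
232 [51 56 58 53 56 53 50 54 49 48 48 48 49 60 48 56 55 58 52 53]
235 [ 53  52  49  48  46  42  39  58  85  90 112 167 231 234 183 231 176 159
  72  52]
```

The ridge is parallel to the index. After allowing for the index's shadow the error is about -0.01 rad, which is good enough. Next I'll rotate away from the pin and grip the fine knob.

```bash
python3 -m crank '[{"dp":[0.001,0.003,0],"delta_rot":[0,0,0.0175],"fingers":1},{"dp":[0,0,0],"delta_rot":[0,0,0.0175],"fingers":0.6},{"dp":[0,0,0],"delta_rot":[0,0,0.0175],"fingers":0.6},{"dp":[0,0,0],"delta_rot":[0,0,0.0175],"fingers":0.6},{"dp":[0,0,0],"delta_rot":[0,0,0.0175],"fingers":0.6},{"dp":[0,0,0],"delta_rot":[0,0,0.0175],"fingers":0.6},{"dp":[0,0,0],"delta_rot":[0,0,0.0175],"fingers":0.6},{"dp":[0,0,0.035],"delta_rot":[0,0,0],"fingers":0.6},{"dp":[0,0,0.036],"delta_rot":[0,0,0],"fingers":0.6},{"dp":[0,0,0],"delta_rot":[0,0,0],"fingers":0.6},{"dp":[0,0,0],"delta_rot":[0,0,0],"fingers":0.6}]' 40
python3 -c "
from station import manip;s=manip.sense();print(s['force'],s['ft_torque'],s['q'])"
python3 -m crank '[{"dp":[0,0,0],"delta_rot":[0,0,0],"fingers":-0.5},{"dp":[0,0,0],"delta_rot":[0,0,0],"fingers":-0.5},{"dp":[0,0,0],"delta_rot":[0,0,0],"fingers":-0.5},{"dp":[0,0,0],"delta_rot":[0,0,0],"fingers":-0.5},{"dp":[0,0,0],"delta_rot":[0,0,0],"fingers":-0.5},{"dp":[0,0,0],"delta_rot":[0,0,0],"fingers":-0.5},{"dp":[0,0,0],"delta_rot":[0,0,0],"fingers":-0.5},{"dp":[0,0,0],"delta_rot":[0,0,0],"fingers":-0.5}]' 40
python3 look.py w4
```

```text
t: 5.83
tcp_pos: [0.5072, -0.0038, 0.1809]
tool_rot: [0.257, 0.966, -0.0, -0.003]
force: [0.2, -0.2, 0.4]
finger_gap: 0.8
gripper_force: 0.0
[ 0.16049942 -0.1569734   0.40893259] [ 0.04097808  0.02580704 -0.01676795] [-2.28212453e-01  5.65519507e-01  1.83313913e+00 -1.23591315e-05
  7.47984467e-01 -1.27964483e+00]
t: 6.5
tcp_pos: [0.5087, -0.0044, 0.1835]
tool_rot: [0.257, 0.967, -0.0, 0.001]
force: [-1.4, -0.8, 5.7]
finger_gap: 0.336
gripper_force: 39.4
[-1.38610169 -0.83575225  5.69245368] [-0.33548637  0.24255921  0.01483706] -1.2797700557343206
yang 1.0519247376854615
```

```bash
cat > chk.py <<'E'
import sys
from station import manip
import numpy as np
from h import *
v=[];s=manip.sense()
x=tool(s).as_matrix()[:,1]
t=s["ft_torque"][2]; print("yang %.4f tz %.4f t5 %.4f F %s"%(np.arctan2(x[1],x[0]),t,s["tau"][5],s["force"].round(1)))
sys.exit(len(sys.argv)>1 and abs(t)>float(sys.argv[1]))
E
python3 -m crank '[{"dp":[0,0,-0.003],"delta_rot":[0,0,0],"fingers":-0.5},{"dp":[0,0,0],"delta_rot":[0,0,0.008],"fingers":-0.5},{"dp":[0,0,0],"delta_rot":[0,0,0.008],"fingers":-0.5},{"dp":[0,0,0],"delta_rot":[0,0,0.008],"fingers":-0.5}]' >/dev/null; python3 chk.py
python3 -m crank '[{"dp":[0,0,0],"delta_rot":[0,0,0.008],"fingers":-0.5},{"dp":[0,0,0],"delta_rot":[0,0,0.008],"fingers":-0.5}]'; python3 chk.py
python3 -m crank '[{"dp":[0,0,0],"delta_rot":[0,0,0.008],"fingers":-0.5},{"dp":[0,0,0],"delta_rot":[0,0,0],"fingers":-0.5}]' >/dev/null; python3 chk.py
python3 -m crank '[{"dp":[0,0,0],"delta_rot":[0,0,0],"fingers":-0.5},{"dp":[0,0,0],"delta_rot":[0,0,0],"fingers":-0.5}]' >/dev/null; python3 chk.py
```

```text
yang 0.8992 tz 0.1389 t5 -0.2359 F [ 0.8 -2.7 -4.1]
t: 7.05
tcp_pos: [0.5086, -0.0044, 0.1837]
tool_rot: [0.377, 0.926, -0.0, 0.0]
force: [0.7, -2.3, -5.2]
finger_gap: 0.335
gripper_force: 41.8
yang 0.7987 tz 0.1582 t5 -0.2348 F [ 0.7 -2.3 -5.2]
yang 0.7493 tz -0.1105 t5 0.1618 F [-0.  -3.  -4.3]
yang 0.7505 tz -0.1317 t5 -0.1262 F [ 1.8 -4.4 -6.8]
```

```bash
c="python3 chk.py 0.195"
python3 -m crank '[{"dp":[0,0,0],"delta_rot":[0,0,0.0024],"fingers":-0.5},{"dp":[0,0,0],"delta_rot":[0,0,0.0024],"fingers":-0.5},{"dp":[0,0,0],"delta_rot":[0,0,0.0024],"fingers":-0.5},{"dp":[0,0,0],"delta_rot":[0,0,0.0024],"fingers":-0.5}]' >/dev/null; $c &&
python3 -m crank '[{"dp":[0,0,0],"delta_rot":[0,0,0.0024],"fingers":-0.5},{"dp":[0,0,0],"delta_rot":[0,0,0.0024],"fingers":-0.5}]' >/dev/null; $c &&
python3 -m crank '[{"dp":[0,0,0],"delta_rot":[0,0,0.0024],"fingers":-0.5},{"dp":[0,0,0],"delta_rot":[0,0,0.0024],"fingers":-0.5}]' >/dev/null && $c &&
python3 -m crank '[{"dp":[0,0,0],"delta_rot":[0,0,0.0024],"fingers":-0.5},{"dp":[0,0,0],"delta_rot":[0,0,0.0024],"fingers":-0.5}]' >/dev/null && $c &&
python3 -m crank '[{"dp":[0,0,0],"delta_rot":[0,0,0.0024],"fingers":-0.5},{"dp":[0,0,0],"delta_rot":[0,0,0.0024],"fingers":-0.5}]' >/dev/null && $c &&
python3 -m crank '[{"dp":[0,0,0],"delta_rot":[0,0,0.0024],"fingers":-0.5},{"dp":[0,0,0],"delta_rot":[0,0,0.0024],"fingers":-0.5}]' >/dev/null && $c
```

```text
yang 0.6892 tz 0.1743 t5 0.0341 F [ 1.5 -5.5 -9.7]
yang 0.6892 tz 0.1743 t5 0.0341 F [ 1.5 -5.5 -9.7]False
False
```

```bash
sed -i 's/^sys.exit.*/sys.exit(int(len(sys.argv)>1 and t>float(sys.argv[1])))/' chk.py; c="python3 chk.py 0.195"
python3 -m crank '[{"dp":[0,0,0.002],"delta_rot":[0,0,0.0024],"fingers":-0.5},{"dp":[0,0,0],"delta_rot":[0,0,0.0024],"fingers":-0.5}]' >/dev/null && $c &&
python3 -m crank '[{"dp":[0,0,0],"delta_rot":[0,0,0.0024],"fingers":-0.5},{"dp":[0,0,0],"delta_rot":[0,0,0.0024],"fingers":-0.5}]' >/dev/null && $c &&
python3 -m crank '[{"dp":[0,0,0],"delta_rot":[0,0,0.0024],"fingers":-0.5},{"dp":[0,0,0],"delta_rot":[0,0,0.0024],"fingers":-0.5}]' >/dev/null && $c &&
python3 -m crank '[{"dp":[0,0,0],"delta_rot":[0,0,0.0024],"fingers":-0.5},{"dp":[0,0,0],"delta_rot":[0,0,0.0024],"fingers":-0.5}]' >/dev/null && $c &&
python3 -m crank '[{"dp":[0,0,0],"delta_rot":[0,0,0.0024],"fingers":-0.5},{"dp":[0,0,0],"delta_rot":[0,0,0.0024],"fingers":-0.5}]' >/dev/null && $c &&
python3 -m crank '[{"dp":[0,0,0],"delta_rot":[0,0,0.0024],"fingers":-0.5},{"dp":[0,0,0],"delta_rot":[0,0,0.0024],"fingers":-0.5}]' >/dev/null && $c &&
python3 -m crank '[{"dp":[0,0,0],"delta_rot":[0,0,0.0024],"fingers":-0.5},{"dp":[0,0,0],"delta_rot":[0,0,0.0024],"fingers":-0.5}]' >/dev/null && $c &&
python3 -m crank '[{"dp":[0,0,0],"delta_rot":[0,0,0.0024],"fingers":-0.5},{"dp":[0,0,0],"delta_rot":[0,0,0.0024],"fingers":-0.5}]' >/dev/null && $c &&
python3 -m crank '[{"dp":[0,0,0],"delta_rot":[0,0,0.0024],"fingers":-0.5},{"dp":[0,0,0],"delta_rot":[0,0,0.0024],"fingers":-0.5}]' >/dev/null && $c &&
python3 -m crank '[{"dp":[0,0,0],"delta_rot":[0,0,0.0024],"fingers":-0.5},{"dp":[0,0,0],"delta_rot":[0,0,0.0024],"fingers":-0.5}]' >/dev/null && $c &&
python3 -m crank '[{"dp":[0,0,0],"delta_rot":[0,0,0.0024],"fingers":-0.5},{"dp":[0,0,0],"delta_rot":[0,0,0.0024],"fingers":-0.5}]' >/dev/null && $c &&
python3 -m crank '[{"dp":[0,0,0],"delta_rot":[0,0,0.0024],"fingers":-0.5},{"dp":[0,0,0],"delta_rot":[0,0,0.0024],"fingers":-0.5}]' >/dev/null && $c
```

```text
yang 0.6590 tz 0.2392 t5 0.0310 F [ 0.3 -5.4 -2.4]
```

```bash
cat > chk.py <<'E'
import sys,json,os
from station import manip
from h import *
s=manip.sense(); x=tool(s).as_matrix()[:,1]; t=float(s["ft_torque"][2])
f="log.json"; L=json.load(open(f)) if os.path.exists(f) else []
L.append(t); json.dump(L,open(f,"w")); m=np.mean(L[-3:])
print("yang %.4f tz %.3f mean3 %.3f F %s"%(np.arctan2(x[1],x[0]),t,m,s["force"].round(1)))
sys.exit(int(len(L)>=3 and m>0.195))
E
c="python3 chk.py"
python3 -m crank '[{"dp":[0,0,0],"delta_rot":[0,0,0.001],"fingers":-0.5}]' >/dev/null && $c &&
python3 -m crank '[{"dp":[0,0,0],"delta_rot":[0,0,0.001],"fingers":-0.5}]' >/dev/null && $c &&
python3 -m crank '[{"dp":[0,0,0],"delta_rot":[0,0,0.001],"fingers":-0.5}]' >/dev/null && $c &&
python3 -m crank '[{"dp":[0,0,0],"delta_rot":[0,0,0.002],"fingers":-0.5}]' >/dev/null && $c &&
python3 -m crank '[{"dp":[0,0,0],"delta_rot":[0,0,0.003],"fingers":-0.5}]' >/dev/null && $c &&
python3 -m crank '[{"dp":[0,0,0],"delta_rot":[0,0,0.003],"fingers":-0.5}]' >/dev/null && $c &&
python3 -m crank '[{"dp":[0,0,0],"delta_rot":[0,0,0.003],"fingers":-0.5}]' >/dev/null && $c &&
python3 -m crank '[{"dp":[0,0,0],"delta_rot":[0,0,0.003],"fingers":-0.5}]' >/dev/null && $c
```

```text
yang 0.6527 tz 0.123 mean3 0.123 F [-0.5 -5.8 -1.1]
yang 0.6466 tz 0.152 mean3 0.137 F [ 1.  -5.1 -2.6]
yang 0.6404 tz 0.202 mean3 0.159 F [ 0.4 -6.1 -2.8]
yang 0.6277 tz 0.106 mean3 0.153 F [ 0.2 -5.7 -1.1]
yang 0.6086 tz 0.159 mean3 0.156 F [ 0.4 -6.  -1.4]
yang 0.5896 tz 0.142 mean3 0.136 F [-0.  -5.4 -3. ]
yang 0.5707 tz 0.181 mean3 0.161 F [ 0.2 -6.4 -1.5]
yang 0.5519 tz 0.184 mean3 0.169 F [-0.1 -4.9 -1.6]
```

```bash
sed -i 's/L\[-3:\]/L[-4:]/' chk.py; c="python3 chk.py"
python3 -m crank '[{"dp":[0,0,0],"delta_rot":[0,0,0.0024],"fingers":-0.5}]' >/dev/null && $c &&
python3 -m crank '[{"dp":[0,0,0],"delta_rot":[0,0,0.0024],"fingers":-0.5}]' >/dev/null && $c &&
python3 -m crank '[{"dp":[0,0,0],"delta_rot":[0,0,0.0024],"fingers":-0.5}]' >/dev/null && $c &&
python3 -m crank '[{"dp":[0,0,0],"delta_rot":[0,0,0.0024],"fingers":-0.5}]' >/dev/null && $c &&
python3 -m crank '[{"dp":[0,0,0],"delta_rot":[0,0,0.0024],"fingers":-0.5}]' >/dev/null && $c &&
python3 -m crank '[{"dp":[0,0,0],"delta_rot":[0,0,0.0024],"fingers":-0.5}]' >/dev/null && $c &&
python3 -m crank '[{"dp":[0,0,0],"delta_rot":[0,0,0.0024],"fingers":-0.5}]' >/dev/null && $c &&
python3 -m crank '[{"dp":[0,0,0],"delta_rot":[0,0,0.0024],"fingers":-0.5}]' >/dev/null && $c &&
python3 -m crank '[{"dp":[0,0,0],"delta_rot":[0,0,0.0024],"fingers":-0.5}]' >/dev/null && $c &&
python3 -m crank '[{"dp":[0,0,0],"delta_rot":[0,0,0.0024],"fingers":-0.5}]' >/dev/null && $c &&
python3 -m crank '[{"dp":[0,0,0],"delta_rot":[0,0,0.0024],"fingers":-0.5}]' >/dev/null && $c &&
python3 -m crank '[{"dp":[0,0,0],"delta_rot":[0,0,0.0024],"fingers":-0.5}]' >/dev/null && $c &&
python3 -m crank '[{"dp":[0,0,0],"delta_rot":[0,0,0.0024],"fingers":-0.5}]' >/dev/null && $c &&
python3 -m crank '[{"dp":[0,0,0],"delta_rot":[0,0,0.0024],"fingers":-0.5}]' >/dev/null && $c &&
python3 -m crank '[{"dp":[0,0,0],"delta_rot":[0,0,0.0024],"fingers":-0.5}]' >/dev/null && $c &&
python3 -m crank '[{"dp":[0,0,0],"delta_rot":[0,0,0.0024],"fingers":-0.5}]' >/dev/null && $c &&
python3 -m crank '[{"dp":[0,0,0],"delta_rot":[0,0,0.0024],"fingers":-0.5}]' >/dev/null && $c &&
python3 -m crank '[{"dp":[0,0,0],"delta_rot":[0,0,0.0024],"fingers":-0.5}]' >/dev/null && $c &&
python3 -m crank '[{"dp":[0,0,0],"delta_rot":[0,0,0.0024],"fingers":-0.5}]' >/dev/null && $c &&
python3 -m crank '[{"dp":[0,0,0],"delta_rot":[0,0,0.0024],"fingers":-0.5}]' >/dev/null && $c
```

```text
yang 0.5368 tz 0.176 mean3 0.171 F [ 0.4 -5.7 -1.7]
yang 0.5219 tz 0.177 mean3 0.180 F [-0.4 -5.2 -2.5]
yang 0.5069 tz 0.139 mean3 0.169 F [ 0.2 -5.4 -2. ]
yang 0.4917 tz 0.187 mean3 0.170 F [-0.4 -5.4 -1.8]
yang 0.4766 tz 0.168 mean3 0.168 F [ 1. -6. -2.]
yang 0.4616 tz 0.197 mean3 0.173 F [ 0.1 -5.6 -2.5]
yang 0.4465 tz 0.150 mean3 0.176 F [ 0.3 -5.2 -1.3]
yang 0.4314 tz 0.189 mean3 0.176 F [-0.1 -5.6 -2.5]
yang 0.4163 tz 0.099 mean3 0.159 F [ 0.  -4.7 -1.1]
yang 0.4013 tz 0.181 mean3 0.155 F [ 0.5 -5.4 -2.1]
yang 0.3862 tz 0.148 mean3 0.154 F [-1.2 -5.2 -2.2]
yang 0.3712 tz 0.185 mean3 0.153 F [-0.7 -5.7 -2.2]
yang 0.3560 tz 0.149 mean3 0.166 F [ 0.3 -5.9 -1.5]
yang 0.3410 tz 0.120 mean3 0.150 F [-0.7 -5.8 -1.6]
yang 0.3259 tz 0.136 mean3 0.148 F [ 0.3 -6.  -1.6]
yang 0.3108 tz 0.182 mean3 0.147 F [ 0.5 -5.4 -2.5]
yang 0.2957 tz 0.133 mean3 0.143 F [ 1.  -4.7 -2.2]
yang 0.2806 tz 0.184 mean3 0.159 F [-0.5 -6.4 -1.7]
yang 0.2656 tz 0.107 mean3 0.152 F [-0.2 -5.7 -1.9]
yang 0.2505 tz 0.135 mean3 0.140 F [ 0.4 -5.5 -2.4]
```

```bash
c="python3 chk.py"
python3 -m crank '[{"dp":[0,0,0],"delta_rot":[0,0,0.0024],"fingers":-0.5}]' >/dev/null && $c &&
python3 -m crank '[{"dp":[0,0,0],"delta_rot":[0,0,0.0024],"fingers":-0.5}]' >/dev/null && $c &&
python3 -m crank '[{"dp":[0,0,0],"delta_rot":[0,0,0.0024],"fingers":-0.5}]' >/dev/null && $c &&
python3 -m crank '[{"dp":[0,0,0],"delta_rot":[0,0,0.0024],"fingers":-0.5}]' >/dev/null && $c &&
python3 -m crank '[{"dp":[0,0,0],"delta_rot":[0,0,0.0024],"fingers":-0.5}]' >/dev/null && $c &&
python3 -m crank '[{"dp":[0,0,0],"delta_rot":[0,0,0.0024],"fingers":-0.5}]' >/dev/null && $c &&
python3 -m crank '[{"dp":[0,0,0],"delta_rot":[0,0,0.0024],"fingers":-0.5}]' >/dev/null && $c &&
python3 -m crank '[{"dp":[0,0,0],"delta_rot":[0,0,0.0024],"fingers":-0.5}]' >/dev/null && $c &&
python3 -m crank '[{"dp":[0,0,0],"delta_rot":[0,0,0.0024],"fingers":-0.5}]' >/dev/null && $c &&
python3 -m crank '[{"dp":[0,0,0],"delta_rot":[0,0,0.0024],"fingers":-0.5}]' >/dev/null && $c &&
python3 -m crank '[{"dp":[0,0,0],"delta_rot":[0,0,0.0024],"fingers":-0.5}]' >/dev/null && $c &&
python3 -m crank '[{"dp":[0,0,0],"delta_rot":[0,0,0.0024],"fingers":-0.5}]' >/dev/null && $c &&
python3 -m crank '[{"dp":[0,0,0],"delta_rot":[0,0,0.0024],"fingers":-0.5}]' >/dev/null && $c &&
python3 -m crank '[{"dp":[0,0,0],"delta_rot":[0,0,0.0024],"fingers":-0.5}]' >/dev/null && $c &&
python3 -m crank '[{"dp":[0,0,0],"delta_rot":[0,0,0.0024],"fingers":-0.5}]' >/dev/null && $c &&
python3 -m crank '[{"dp":[0,0,0],"delta_rot":[0,0,0.0024],"fingers":-0.5}]' >/dev/null && $c &&
python3 -m crank '[{"dp":[0,0,0],"delta_rot":[0,0,0.0024],"fingers":-0.5}]' >/dev/null && $c &&
python3 -m crank '[{"dp":[0,0,0],"delta_rot":[0,0,0.0024],"fingers":-0.5}]' >/dev/null && $c &&
python3 -m crank '[{"dp":[0,0,0],"delta_rot":[0,0,0.0024],"fingers":-0.5}]' >/dev/null && $c &&
python3 -m crank '[{"dp":[0,0,0],"delta_rot":[0,0,0.0024],"fingers":-0.5}]' >/dev/null && $c &&
python3 -m crank '[{"dp":[0,0,0],"delta_rot":[0,0,0.0024],"fingers":-0.5}]' >/dev/null && $c &&
python3 -m crank '[{"dp":[0,0,0],"delta_rot":[0,0,0.0024],"fingers":-0.5}]' >/dev/null && $c &&
python3 -m crank '[{"dp":[0,0,0],"delta_rot":[0,0,0.0024],"fingers":-0.5}]' >/dev/null && $c &&
python3 -m crank '[{"dp":[0,0,0],"delta_rot":[0,0,0.0024],"fingers":-0.5}]' >/dev/null && $c
```

```text
yang 0.2354 tz 0.097 mean3 0.131 F [ 0.2 -4.9 -2.1]
yang 0.2203 tz 0.132 mean3 0.118 F [-0.3 -5.8 -1.5]
yang 0.2052 tz 0.124 mean3 0.122 F [-0.1 -5.8 -2.1]
yang 0.1901 tz 0.133 mean3 0.121 F [-0.2 -6.1 -1.8]
yang 0.1750 tz 0.190 mean3 0.145 F [-0.3 -6.1 -1. ]
yang 0.1600 tz 0.205 mean3 0.163 F [ 0.2 -5.8 -1.8]
yang 0.1449 tz 0.200 mean3 0.182 F [-1.  -5.4 -0.8]
yang 0.1299 tz 0.103 mean3 0.174 F [ 0.2 -5.1 -2.8]
yang 0.1148 tz 0.156 mean3 0.166 F [ 0.2 -5.1 -1.2]
yang 0.0997 tz 0.136 mean3 0.149 F [ 0.1 -4.9 -2. ]
yang 0.0847 tz 0.215 mean3 0.152 F [-0.6 -5.  -1.7]
yang 0.0696 tz 0.155 mean3 0.165 F [ 0.3 -4.9 -2.4]
yang 0.0544 tz 0.216 mean3 0.180 F [-0.6 -4.2 -1.5]
yang 0.0394 tz 0.169 mean3 0.188 F [ 0.2 -6.1 -0.9]
yang 0.0244 tz 0.140 mean3 0.170 F [-0.  -5.5 -1.9]
yang 0.0092 tz 0.163 mean3 0.172 F [-0.1 -5.4 -1.7]
yang -0.0059 tz 0.154 mean3 0.156 F [-0.8 -5.5 -1.8]
yang -0.0209 tz 0.135 mean3 0.148 F [ 0.3 -5.  -1.8]
yang -0.0360 tz 0.153 mean3 0.151 F [-0.7 -5.9 -1.9]
yang -0.0510 tz 0.174 mean3 0.154 F [ 0.3 -5.6 -1.4]
yang -0.0662 tz 0.184 mean3 0.161 F [-0.5 -5.9 -1.7]
yang -0.0812 tz 0.108 mean3 0.155 F [-0.2 -5.8 -1.4]
yang -0.0963 tz 0.172 mean3 0.159 F [ 0.7 -6.1 -0.9]
yang -0.1113 tz 0.147 mean3 0.153 F [-1.1 -5.4 -2. ]
```

```bash
c="python3 chk.py"
python3 -m crank '[{"dp":[0,0,0],"delta_rot":[0,0,0.0024],"fingers":-0.5}]' >/dev/null && $c &&
python3 -m crank '[{"dp":[0,0,0],"delta_rot":[0,0,0.0024],"fingers":-0.5}]' >/dev/null && $c &&
python3 -m crank '[{"dp":[0,0,0],"delta_rot":[0,0,0.0024],"fingers":-0.5}]' >/dev/null && $c &&
python3 -m crank '[{"dp":[0,0,0],"delta_rot":[0,0,0.0024],"fingers":-0.5}]' >/dev/null && $c &&
python3 -m crank '[{"dp":[0,0,0],"delta_rot":[0,0,0.0024],"fingers":-0.5}]' >/dev/null && $c &&
python3 -m crank '[{"dp":[0,0,0],"delta_rot":[0,0,0.0024],"fingers":-0.5}]' >/dev/null && $c &&
python3 -m crank '[{"dp":[0,0,0],"delta_rot":[0,0,0.0024],"fingers":-0.5}]' >/dev/null && $c &&
python3 -m crank '[{"dp":[0,0,0],"delta_rot":[0,0,0.0024],"fingers":-0.5}]' >/dev/null && $c &&
python3 -m crank '[{"dp":[0,0,0],"delta_rot":[0,0,0.0024],"fingers":-0.5}]' >/dev/null && $c &&
python3 -m crank '[{"dp":[0,0,0],"delta_rot":[0,0,0.0024],"fingers":-0.5}]' >/dev/null && $c &&
python3 -m crank '[{"dp":[0,0,0],"delta_rot":[0,0,0.0024],"fingers":-0.5}]' >/dev/null && $c &&
python3 -m crank '[{"dp":[0,0,0],"delta_rot":[0,0,0.0024],"fingers":-0.5}]' >/dev/null && $c &&
python3 -m crank '[{"dp":[0,0,0],"delta_rot":[0,0,0.0024],"fingers":-0.5}]' >/dev/null && $c &&
python3 -m crank '[{"dp":[0,0,0],"delta_rot":[0,0,0.0024],"fingers":-0.5}]' >/dev/null && $c &&
python3 -m crank '[{"dp":[0,0,0],"delta_rot":[0,0,0.0024],"fingers":-0.5}]' >/dev/null && $c &&
python3 -m crank '[{"dp":[0,0,0],"delta_rot":[0,0,0.0024],"fingers":-0.5}]' >/dev/null && $c &&
python3 -m crank '[{"dp":[0,0,0],"delta_rot":[0,0,0.0024],"fingers":-0.5}]' >/dev/null && $c &&
python3 -m crank '[{"dp":[0,0,0],"delta_rot":[0,0,0.0024],"fingers":-0.5}]' >/dev/null && $c &&
python3 -m crank '[{"dp":[0,0,0],"delta_rot":[0,0,0.0024],"fingers":-0.5}]' >/dev/null && $c &&
python3 -m crank '[{"dp":[0,0,0],"delta_rot":[0,0,0.0024],"fingers":-0.5}]' >/dev/null && $c &&
python3 -m crank '[{"dp":[0,0,0],"delta_rot":[0,0,0.0024],"fingers":-0.5}]' >/dev/null && $c &&
python3 -m crank '[{"dp":[0,0,0],"delta_rot":[0,0,0.0024],"fingers":-0.5}]' >/dev/null && $c &&
python3 -m crank '[{"dp":[0,0,0],"delta_rot":[0,0,0.0024],"fingers":-0.5}]' >/dev/null && $c &&
python3 -m crank '[{"dp":[0,0,0],"delta_rot":[0,0,0.0024],"fingers":-0.5}]' >/dev/null && $c
```

```text
yang -0.1264 tz 0.105 mean3 0.133 F [-0.2 -6.  -1.6]
yang -0.1416 tz 0.157 mean3 0.146 F [-0.9 -7.  -2.1]
yang -0.1566 tz 0.222 mean3 0.158 F [-0.7 -5.  -2.1]
yang -0.1717 tz 0.145 mean3 0.157 F [-0.3 -5.4 -1.7]
yang -0.1868 tz 0.188 mean3 0.178 F [-0.6 -5.1 -2.1]
yang -0.2019 tz 0.162 mean3 0.179 F [-0.1 -5.1 -1. ]
yang -0.2169 tz 0.145 mean3 0.160 F [ 0.4 -5.8 -1.8]
yang -0.2320 tz 0.142 mean3 0.159 F [-0.7 -5.4 -0.9]
yang -0.2471 tz 0.106 mean3 0.139 F [-0.4 -5.4 -1.2]
yang -0.2622 tz 0.161 mean3 0.139 F [-0.8 -5.6 -1.9]
yang -0.2772 tz 0.135 mean3 0.136 F [-1.7 -5.8 -1.1]
yang -0.2923 tz 0.170 mean3 0.143 F [ 0.7 -5.5 -2. ]
yang -0.3074 tz 0.181 mean3 0.162 F [-0.3 -5.8 -1.3]
yang -0.3224 tz 0.109 mean3 0.149 F [-0.5 -5.7 -1.8]
yang -0.3375 tz 0.187 mean3 0.162 F [ 0.2 -5.4 -1.8]
yang -0.3527 tz 0.218 mean3 0.174 F [-0.5 -6.2 -2. ]
yang -0.3677 tz 0.174 mean3 0.172 F [-0.4 -4.9 -2.5]
yang -0.3828 tz 0.178 mean3 0.189 F [-0.1 -5.3 -2. ]
yang -0.3978 tz 0.173 mean3 0.186 F [-0.4 -5.6 -2.2]
yang -0.4128 tz 0.162 mean3 0.172 F [-0.2 -6.  -1. ]
yang -0.4279 tz 0.157 mean3 0.168 F [-0.4 -5.1 -2.4]
yang -0.4429 tz 0.178 mean3 0.168 F [ 0.1 -5.2 -1.1]
yang -0.4579 tz 0.202 mean3 0.175 F [-0.4 -5.6 -1.1]
yang -0.4729 tz 0.208 mean3 0.186 F [ 0.5 -6.2 -1.2]
```

```bash
python3 look.py w5; python3 -c "
from h import *
p=cv2.imread('pics/w5.png'); cv2.imwrite('pics/w5c.png',cv2.resize(p[120:340,130:390],None,fx=2.7,fy=2.7,interpolation=cv2.INTER_CUBIC))"
```

```text
[ 0.4982082  -6.16321269 -1.24033074] [-0.96536744  0.04449067  0.20846311] 0.2455960889639603
yang -0.47290416737731034
```

View pics/w5c.png

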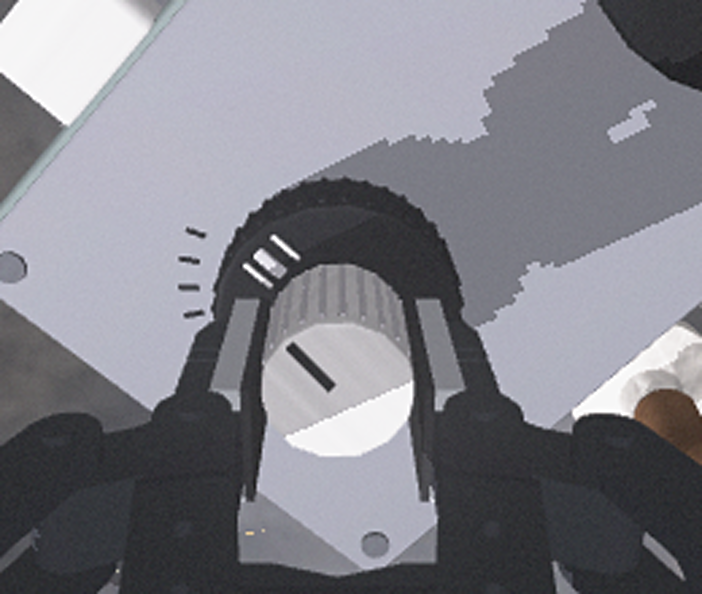

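The pin is visible at crop (270,262) between guide marks at (258,275) and (285,248), closer to the middle than in the earlier picture, so the stop may have just been met. I'll measure the pin's position between the marks in both pictures.

```bash
cat > pin.py <<'E'
import sys
from h import *
ax=np.array([.508,-.0040])
for n in sys.argv[1:]:
    z=np.load(f"pics/{n}.npz"); cm={k:z[k] for k in z.files}; g=cv2.cvtColor(z["p"],cv2.COLOR_RGB2GRAY)
    th=np.radians(109.7); e=np.array([np.cos(th),np.sin(th)]); t=np.array([e[1],-e[0]]) # t: clockwise
    r=np.arange(.019,.0265,.00025); w=np.arange(-.007,.00701,.00025)
    Rr,Ww=np.meshgrid(r,w); P=ax+Rr[...,None]*e+Ww[...,None]*t
    P=np.concatenate([P,np.full(P.shape[:2]+(1,),.1055)],-1).reshape(-1,3)
    q=R.from_quat(cm["attitude"]).inv().apply(P-cm["origin"])
    u=(cm["cx"]+cm["fx"]*q[:,0]/-q[:,2]).reshape(Rr.shape).astype(np.float32); v=(cm["cy"]-cm["fy"]*q[:,1]/-q[:,2]).reshape(Rr.shape).astype(np.float32)
    I=cv2.remap(g,u,v,cv2.INTER_LINEAR).astype(float); pr=I.mean(1)
    print(n,pr.astype(int).tolist())
E
python3 pin.py w1 w2 w3 w4 w5
```

```text
w1 [66, 65, 65, 65, 64, 63, 63, 63, 63, 64, 64, 65, 65, 65, 64, 64, 64, 64, 64, 64, 65, 64, 64, 64, 64, 64, 64, 65, 65, 64, 65, 65, 65, 65, 65, 65, 64, 64, 64, 64, 64, 64, 64, 64, 64, 64, 64, 64, 64, 64, 64, 64, 64, 63, 63, 62, 62]
w2 [54, 54, 54, 54, 54, 54, 54, 53, 51, 48, 51, 75, 126, 184, 217, 224, 207, 168, 115, 75, 55, 48, 63, 105, 157, 193, 204, 198, 189, 183, 180, 178, 174, 173, 170, 151, 112, 76, 58, 51, 50, 50, 50, 49, 49, 48, 50, 72, 114, 159, 185, 195, 189, 165, 122, 81, 58]
w3 [60, 60, 60, 60, 60, 59, 58, 56, 54, 53, 68, 108, 161, 204, 217, 206, 178, 137, 99, 70, 62, 69, 89, 126, 165, 195, 203, 198, 192, 189, 187, 187, 183, 166, 143, 112, 88, 71, 62, 60, 59, 58, 57, 56, 55, 61, 79, 105, 145, 181, 206, 199, 167, 130, 99, 79, 65]
w4 [58, 58, 58, 58, 58, 58, 57, 56, 55, 53, 57, 88, 150, 197, 214, 210, 183, 131, 84, 58, 49, 57, 86, 131, 172, 193, 194, 190, 185, 182, 181, 180, 181, 175, 144, 101, 73, 59, 56, 57, 58, 59, 58, 57, 55, 54, 61, 87, 142, 198, 216, 205, 177, 134, 91, 65, 56]
w5 [62, 62, 62, 62, 61, 61, 60, 60, 66, 89, 131, 177, 205, 205, 180, 139, 97, 68, 56, 53, 58, 72, 101, 141, 173, 186, 187, 185, 186, 189, 187, 181, 169, 148, 121, 92, 70, 60, 59, 59, 60, 60, 59, 58, 63, 83, 125, 175, 207, 212, 190, 147, 101, 71, 59, 57, 58]
```

Relative to the guide marks the pin has moved about 0.3 mm, so contact is confirmed. I'll go another 0.03 rad gently, aiming for about 0.6 mm.

```bash
python3 -m crank '[{"dp":[0,0,0],"delta_rot":[0,0,0.0012],"fingers":-0.5}]' >/dev/null; python3 chk.py
python3 -m crank '[{"dp":[0,0,0],"delta_rot":[0,0,0.0012],"fingers":-0.5}]' >/dev/null; python3 chk.py
python3 -m crank '[{"dp":[0,0,0],"delta_rot":[0,0,0.0012],"fingers":-0.5}]' >/dev/null; python3 chk.py
python3 -m crank '[{"dp":[0,0,0],"delta_rot":[0,0,0.0012],"fingers":-0.5}]' >/dev/null; python3 chk.py
python3 -m crank '[{"dp":[0,0,0],"delta_rot":[0,0,0],"fingers":-0.5},{"dp":[0,0,0],"delta_rot":[0,0,0],"fingers":-0.5}]' >/dev/null
cat >> pin.py <<'E'
    x=np.interp; c=np.arange(len(pr))
    def cen(a,b): s=np.clip(pr[a:b]-70,0,80); return (s*c[a:b]).sum()/s.sum()
    print(n,"pin rel mm",.25*(cen(20,40)-(cen(5,20)+cen(43,57))/2))
E
sed -i 's/^    print(n,pr.*//' pin.py; python3 look.py w6; python3 pin.py w2 w3 w4 w5 w6
```

```text
yang -0.4800 tz 0.232 mean3 0.205 F [ 0.4 -5.1 -1.8]
yang -0.4876 tz 0.238 mean3 0.220 F [-0.3 -5.7 -1.2]
yang -0.4951 tz 0.232 mean3 0.228 F [-0.3 -6.2 -1.8]
yang -0.5026 tz 0.277 mean3 0.245 F [-0.6 -5.6 -1.7]
[-0.71598669 -4.90638078 -1.32899983] [-0.99965211  0.09213919  0.19073618] 0.2752683067180086
yang -0.5026798808708297
w2 pin rel mm -0.8588959239607723
w3 pin rel mm -0.876222398757565
w4 pin rel mm -0.9337979726415524
w5 pin rel mm -0.5914288951275948
w6 pin rel mm -0.4117970738773993
```

The pin has moved about 0.5 mm and the torque is about 0.24 N m, inside the window, so I'll let go, lift, and look from the index side.

```bash
python3 -m crank '[{"dp":[0,0,0],"delta_rot":[0,0,0],"fingers":0.6},{"dp":[0,0,0],"delta_rot":[0,0,0],"fingers":0.6},{"dp":[0,0,0],"delta_rot":[0,0,0],"fingers":0.6},{"dp":[0,0,0],"delta_rot":[0,0,0],"fingers":0.6},{"dp":[0,0,-0.04],"delta_rot":[0,0,0],"fingers":1},{"dp":[0,0,-0.031],"delta_rot":[0,0,0],"fingers":1},{"dp":[0,0,0],"delta_rot":[0,0,-0.0185],"fingers":1},{"dp":[0,0,0],"delta_rot":[0,0,-0.0185],"fingers":1},{"dp":[0,0,0],"delta_rot":[0,0,-0.0185],"fingers":1},{"dp":[0,0,0],"delta_rot":[0,0,-0.0185],"fingers":1},{"dp":[0,0,0],"delta_rot":[0,0,-0.0185],"fingers":1},{"dp":[0,0,0],"delta_rot":[0,0,-0.0185],"fingers":1}]' >/dev/null
python3 -m crank '[{"dp":[0,0,0],"delta_rot":[0,0,-0.0185],"fingers":1},{"dp":[0,0,0],"delta_rot":[0,0,-0.0185],"fingers":1},{"dp":[0,0,0],"delta_rot":[0,0,-0.0185],"fingers":1},{"dp":[0,0,0],"delta_rot":[0,0,-0.0185],"fingers":1},{"dp":[0,0,0],"delta_rot":[0,0,-0.0185],"fingers":1},{"dp":[0,0,0],"delta_rot":[0,0,-0.0185],"fingers":1}]' >/dev/null
python3 -m crank '[{"dp":[0,0,0],"delta_rot":[0,0,-0.0185],"fingers":1},{"dp":[0,0,0],"delta_rot":[0,0,-0.0185],"fingers":1},{"dp":[0,0,0],"delta_rot":[0,0,-0.0185],"fingers":1},{"dp":[0,0,0],"delta_rot":[0,0,-0.0185],"fingers":1},{"dp":[0,0,0],"delta_rot":[0,0,-0.0185],"fingers":1},{"dp":[0,0,0],"delta_rot":[0,0,-0.0185],"fingers":1},{"dp":[0,0,0],"delta_rot":[0,0,-0.0185],"fingers":1},{"dp":[0,0,0],"delta_rot":[0,0,-0.015],"fingers":1},{"dp":[0,0,0],"delta_rot":[0,0,0],"fingers":1},{"dp":[0,0,0],"delta_rot":[0,0,0],"fingers":1}]'
python3 look.py w7; python3 pin.py w7; python3 align.py w7 248 262 176 196 244 258 146 171;python3 -c "
from h import *
p=cv2.imread('pics/w7.png'); cv2.imwrite('pics/w7c.png',cv2.resize(p[120:270,170:340],None,fx=3.5,fy=3.5,interpolation=cv2.INTER_CUBIC))"
```

```text
t: 17.15
tcp_pos: [0.5083, -0.0038, 0.2187]
tool_rot: [-0.113, 0.994, 0.0, -0.0]
force: [-0.5, -0.0, -0.5]
finger_gap: 1.0
gripper_force: 0.0
[-0.48804994 -0.00832109 -0.46480888] [ 0.04234076 -0.01265573  0.02045903] -2.025387187303549
yang 1.7973217015615481
w7 pin rel mm -0.21413173380487383
60 centre [ 0.4867 -0.0108] pix 250.03333333333333 187.0 ang -161.51 len 0.0104
117 centre [ 0.4722 -0.0165] pix 247.23931623931625 159.9145299145299 ang -162.77 len 0.0159
0.335 axis [ 0.5081 -0.004 ] ridge r 0.0224 coarse -0.026395689803493383
0.344 axis [ 0.5079 -0.0037] ridge r 0.0224 coarse -0.020106384168624203
0.353 axis [ 0.5078 -0.0034] ridge r 0.0224 coarse -0.013810440941081303
```

View pics/w7c.png

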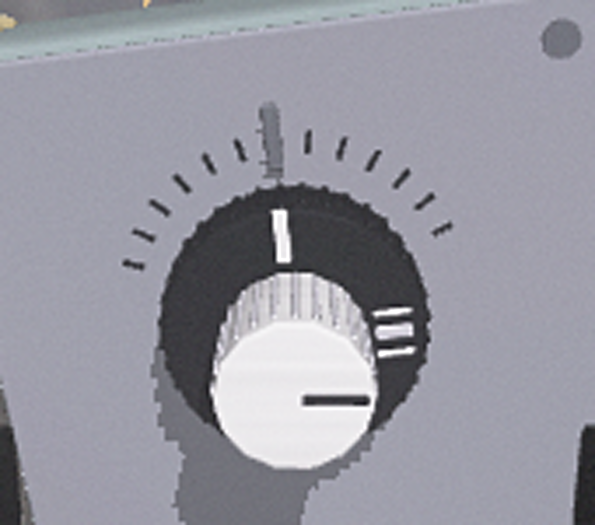

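The ring has not moved: the ridge at (282,236) still continues the index at (272,140). The pin at (394,331) has shifted about 0.6 mm, inside the zeroed window, and the gripper is clear. I'll hand it in.

```bash
python3 -c "
from station import manip;print(manip.sign_off())"
```

```text
the job is handed in; nothing more can be done
None
```

The adjuster is zeroed and handed in (verdict not reported): the coarse ring is within about 0.02 rad of the index by camera and did not shift while the knob turned, the fine knob rests about 0.6 mm into its sprung stop, and the cup, tamper and tin were not touched.

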